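Roll-check the twelve-tooth pump gear against the master gear

TASK

Of the three ivory gears on the bench, find the one with twelve teeth, slide it fully home in the fork of the blue gear tester, flat on the plate and meshed with the steel master gear, and turn it there until the master's red stripe points at the red line on the white block. Then lift it out without shifting the master and stand it upright in the blue tray. Turn the master only through the gear, keep the gripper off the tester, and leave the other two gears and the beaker and wash bottle where they are.

Things in the scene. Friction and masses are not known exactly. Their poses are not given: they have to be found in the camera images.
- gear12: Twelve-tooth ivory plastic spur gear, 96 mm over the tips, standing on its foot. Foot 36 mm dia. x 16 high, toothed disc 16 to 30 mm above the base, plain round hub 32 mm dia. from there to 75 mm (grip it). Teeth 9.2 mm thick, 11 mm deep, round tips. Origin: centre of the foot's underside; z up the axis; a tooth on +x, the others every 30 degrees. 0.15 to 0.25 kg.
- gear10: Ten-tooth ivory plastic spur gear, 82 mm over the tips, standing on its foot. A wrong gear, else like gear12 in all heights, hub and foot. Origin: centre of the foot's underside; z up the axis; a tooth on +x, the others every 36 degrees. 0.15 kg.
- gear14: Fourteen-tooth ivory plastic spur gear, 110 mm over the tips, standing on its foot. A wrong gear, else like gear12 in all heights, hub and foot. Origin: centre of the foot's underside; z up the axis; a tooth on +x, the others every 25.7 degrees. 0.24 kg.
- tester: gear tester, fixed: blue base plate 260 x 120 mm, 12 mm thick, from x = -95 to +165 mm, carrying an aluminium fork, the steel master gear and, behind that, a white block with a red line at x = 144 to 158 mm (46 mm high). Origin: on the bench under the fork's seat; +x points from the seat to the master gear, z up.
- seat (a point): on the plate's top (12 mm above the bench), where the gear's foot centre stands when fully home, 87 mm from the master's axis. The foot, standing on the plate, slides along the tester's +x and meets the slot's end wall 0.7 mm past the seat. Here only the twelve-tooth gear meshes, with about 0.1 rad of play.
- mouth (a point): on the plate's top, 62 mm before the seat (tester's -x): a gear can be set down here, foot between the fork's flared lips and clear of the master. The fork's arms are 12 mm high (top 24 mm above the bench); the lips close in from about 75 mm to the straight 40 mm slot, which runs from 42 mm before the seat to its end wall.
- master (a joint): master gear's angle (rad), positive counterclockwise from above. One of its 12 teeth has a red radial stripe; at 0 that tooth points along the tester's +x at the red line. Starts at 0.6 to 1.2. Slight friction (0.05 N m); stays where left; a meshed twelve-tooth gear turns it by the same angle the opposite way.
- master_axis (a point): on the master gear's upright axis, at its toothed disc's top face (44 mm above the bench). Steel disc 96 mm over the tips, 18 mm thick, same teeth as the ivory gears; hub cap to 48 mm above the bench.
- tray: open blue plastic tray, fixed, outside 180 x 180 mm, 28 mm high, walls and floor 4 mm. Origin: centre of its underside.
- beaker: bystander: empty glass beaker, 72 mm diameter, 95 mm high. Origin: centre of its underside.
- wash_bottle: bystander: white wash bottle with blue cap, 64 mm diameter, 185 mm high. Origin: centre of its underside.
Things that resemble listed ones, but are neither listed nor needed, are in the scene too. Leave any black or yellow look-alike of the gear12 alone.

How it is judged:
On the way, in this order (a step that is already met when the one before it is completed fails the run):
1. the twelve-tooth gear stands upright on the plate at the seat of the fork (within 5 mm), meshed, the red stripe still well short of the line (horizontal distance between gear12 and seat below 0.005 m and z of gear12 in the frame of seat below 0.005 m and angle between gear12's own z axis and vertical below 0.1 rad and value of joint master above 0.25 rad), for 0.2 s.
2. with the gear at the seat, the master's red stripe is turned to the red line (within 0.12 rad) (horizontal distance between gear12 and seat below 0.005 m and z of gear12 in the frame of seat below 0.005 m and angle between gear12's own z axis and vertical below 0.1 rad and value of joint master between -0.12 and 0.12 rad), for 0.2 s.
At the end, for the whole second after the job is handed in: The twelve-tooth gear stands at rest and upright (within 0.1 rad) on the tray's floor, its axis within 50 mm of the tray's centre; the master's stripe is still within 0.18 rad of the red line (horizontal distance between gear12 and tray below 0.05 m and z of gear12 in the frame of tray between 0 and 0.009 m and angle between gear12's own z axis and vertical below 0.1 rad and linear speed of gear12 below 0.02 m/s and value of joint master between -0.18 and 0.18 rad); the robot touches nothing.
It fails at once if a wrong gear is moved more than 20 mm (distance of any of gear10, gear14 from where it was at the start of the episode above 0.02 m).
It fails at once if the beaker or wash bottle is moved more than 20 mm (distance of any of beaker, wash_bottle from where it was at the start of the episode above 0.02 m).
It fails at once if the fingers press on the tester or its master gear (more than 2 N) (contact force between the fingers and tester above 2 N).
It also fails if it takes over 45 s, if anything falls off the work surface, if the arm or the gripper's body presses on something with over 40 N, if the wrist force passes 120 N, or if a joint passes its speed limit or range.

ROBOT

A 6-joint arm with a two-finger parallel gripper is mounted at the origin on the work surface. World frame = base frame: x ahead of the robot, y to its left, z up, the work surface at z = 0. Lengths are in m, angles in rad, forces in N, time in s.
With the tool pointing down it reaches from about 0.325 to 0.9 m from the base axis. Payload 6.1 kg.
Tool frame: the origin (TCP) lies at the centre of the arm's flange, where the gripper is bolted on; the fingertips stand 173 mm ahead of it and the grasp point (between the pads) lies 155 mm ahead of it (r.finger_overhang is the distance from the TCP to the fingertips, in m); z points along the fingers, y is the direction in which the jaws open and shut (so a half turn about z gives the same grasp; the last joint's range is limited). The gripper opens to 85 mm and grips with 20 to 120 N. Pads are 22 mm wide; open, the fingers measure 114 mm over their backs; the gripper's body (76 mm by 85 mm) begins 54 mm behind the grasp point. The pads swing forward as they close: fully open they stand 13 mm farther back than shut.
Start: joints at [-1.294, 0.22, 1.526, -0, 1.395, -0.126], TCP at [0.245, -0.575, 0.405] pointing down, gripper open.
Joint ranges: [-2.98, 2.98], [-0.91, 2.08], [0.09, 2.57], [-1.24, 4.39], [0.2, 2.65], [-2.68, 2.68]. Speed limits (rad/s): [2.57, 2.57, 3.01, 3.14, 3.14, 3.14].

INTERFACE

Orientations are given as a unit quaternion [x, y, z, w].
In Python, from cell import r, optics gives the robot as it stands.
- The arm moves only by the tool servo_tool, never from a script. Its argument "series" is a list of rows, each an object with "delta_pos": the shift along the world's x, y, z in m, a list of three; "roll": the turn about the world's z in rad. In form: [{"delta_pos": [tx, ty, tz], "roll": roll}, ...]. A call has exactly 5 rows; each row shifts and turns the commanded pose from where the row before left it; what a row does not reach is not made up. A row lasts 1/12 s, in which the tool goes at most 41.7 mm and 7.16 degrees, less where a joint would pass 70% of its speed; a pose out of reach is approached as far as the arm can. A call with a gripper value outside its range is refused whole. "grip" is the finger opening in m, from 0 to 0.0854, set as the call begins (left out, the last holds). The fingers move at their own pace and stop on an object; "newtons" is the grip in N (left out, the last holds). Time passes only in rows, so rows that do not move let the fingers close, or fill a call up. It gives the time, the measured TCP pose, the force and the opening at its end, in the units of the state.
- r.observe(): the state, without advancing time (a new reading comes with each control period).
- optics.read_camera(name): name is "scene" or "side" or "wrist"; returns a dict with "img" (384x512x3 uint8, red, green, blue), "z_map" (384x512 float32, m along the optical axis (not along the pixel's ray), 0 where there is no reading), "fx", "fy", "cx", "cy" (pixels), "rvec" (rotation vector, rad) and "tvec" (3), from world to camera coordinates, as OpenCV has them. Camera axes: x right, y down, z forward; pixel columns grow to the right and rows downward; lengths in m; the calibration is good to about 2 mm. A picture is of the moment at which its call begins.
- r.hand_in(): hands the job in, once; it reports no verdict.
The state is a dict: "time": time; "joint_pos": joint angles; "qvel": joint speeds; "tau": joint torques, N m; "position": TCP position; "eef_rot": TCP orientation; "force": force on the tool from outside, world axes, zero at the start; "ft_torque": the same for the moment, N m; "finger_gap": finger opening in m.
Only numpy, scipy, OpenCV 4.12 (cv2) and the standard library are available. Lean on these libraries where they do the work, as an engineer would, in place of code of your own. Each camera call takes 0.05 s, during which the arm holds its last target.

## Working session

There is one attempt and no reset: what is moved stays moved. The work goes in short steps, Python scripts to look and compute and a tool call to move; the robot and the scene stay as the last step left them, time stands still between calls to the robot, and variables do not carry over. Pictures are saved under pics/ and viewed, and the job is handed in when it is done.

Besides the shell and the picture viewer there is one more tool, called after ">>>" by a JSON object that holds its "op" and its "data". servo_tool: Moves the arm, as the interface text tells. Its arguments: {"type":"object","properties":{"series":{"type":"array"},"grip":{"type":"number"},"newtons":{"type":"number"}},"required":["series"]}

```bash
mkdir -p pics; ls
cat > h.py <<'E'
import numpy as np, cv2
from cell import r, optics
def cam(n):
    c=optics.read_camera(n); R,_=cv2.Rodrigues(np.array(c["rvec"],float)); c["R"]=R; c["t"]=np.array(c["tvec"],float).ravel(); return c
def save(c,name): cv2.imwrite("pics/"+name+".png",c["img"][:,:,::-1])
def cloud(c):
    z=c["z_map"].astype(float); v,u=np.mgrid[:z.shape[0],:z.shape[1]]
    P=np.stack([(u-c["cx"])/c["fx"]*z,(v-c["cy"])/c["fy"]*z,z],-1)
    W=(P-c["t"])@c["R"]; W[z==0]=np.nan; return W
def proj(c,p):
    q=c["R"]@np.array(p,float)+c["t"]; return q[0]/q[2]*c["fx"]+c["cx"],q[1]/q[2]*c["fy"]+c["cy"]
def rayplane(c,u,v,h):
    d=c["R"].T@np.array([(u-c["cx"])/c["fx"],(v-c["cy"])/c["fy"],1]); o=-c["R"].T@c["t"]
    return o+d*(h-o[2])/d[2]
E
python3 - <<'E'
from h import *
import pickle
print(r.observe())
for n in ["scene","side","wrist"]:
    c=cam(n); save(c,n+"0"); pickle.dump(c,open(n+"0.pkl","wb")); print(n,-c["R"].T@c["t"],c["fx"])
E
```

```text
pics
{'time': 0.0, 'joint_pos': array([-1.29409662e+00,  2.21232033e-01,  1.52763586e+00, -4.29589806e-06,
        1.39468287e+00, -1.26108295e-01]), 'qvel': array([-0.00029405, -0.00171078, -0.00205437, -0.00127597,  0.00120812,
        0.00093771]), 'tau': array([-1.77047252e-03, -4.96907079e+01, -3.89389694e+01, -6.66601845e-04,
        1.10867555e-02,  9.94415899e-06]), 'position': array([ 0.24491748, -0.57471514,  0.40358215]), 'eef_rot': array([ 9.79786135e-01,  2.00045421e-01, -7.57571528e-05, -9.76119135e-04]), 'force': array([ 0.13934406,  0.42235855, -0.20549003]), 'ft_torque': array([0.01732257, 0.06635842, 0.02692066]), 'finger_gap': 0.08509274032731491}
scene [1.19846718 0.00815331 1.1182863 ] 433.3344212435624
side [0.28310553 0.92634392 0.72067131] 408.08268176648147
wrist [ 0.31332881 -0.54578681  0.37277744] 313.5756082759367
```

View pics/scene0.png

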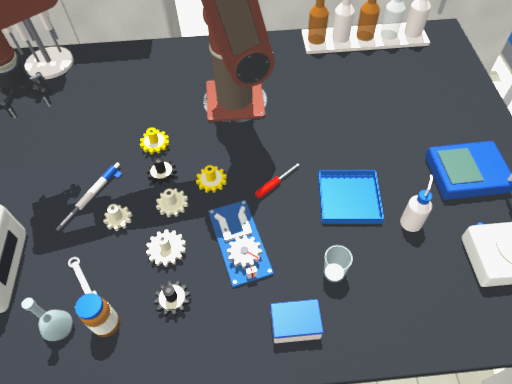

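View pics/side0.png

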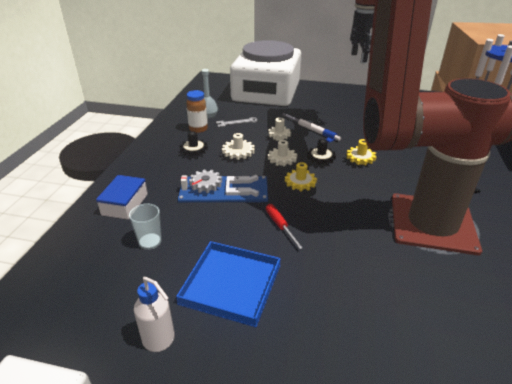

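View pics/wrist0.png

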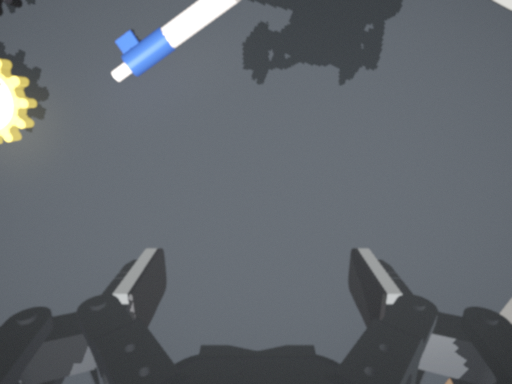

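Run:
```python
from h import *
import pickle
c=pickle.load(open("scene0.pkl","rb")); W=cloud(c); im=c["img"].astype(int)
cv2.imwrite("pics/crop1.png",cv2.resize(c["img"][180:280,90:200,::-1],None,fx=7,fy=6,interpolation=cv2.INTER_CUBIC)[:600])
cv2.imwrite("pics/crop2.png",cv2.resize(c["img"][195:290,200:280,::-1],None,fx=7,fy=6,interpolation=cv2.INTER_CUBIC)[:600])
s=pickle.load(open("side0.pkl","rb"));Ws=cloud(s)
cv2.imwrite("pics/crop3.png",cv2.resize(s["img"][110:200,170:330,::-1],None,fx=5,fy=5,interpolation=cv2.INTER_CUBIC)[:600])
# gears: points height 26-34mm (disc top at 30) & hub top 70-80 per camera
for nm,p in dict(A=(117,217),B=(172,202),C=(166,247)).items():
    g=rayplane(c,p[0],p[1],0.045)
    for cn,w in (("scene",W),("side",Ws)):
        d=np.hypot(w[...,0]-g[0],w[...,1]-g[1])
        hub=w[(d<.05)&(w[...,2]>.069)&(w[...,2]<.08)]
        h=(hub.max(0)+hub.min(0))/2 if len(hub) else g
        d=np.hypot(w[...,0]-h[0],w[...,1]-h[1])
        disc=w[(d<.08)&(w[...,2]>.025)&(w[...,2]<.034)]
        print(nm,cn,g.round(3),"hub",h.round(4),len(hub),np.ptp(hub,axis=0).round(3),"disc n",len(disc),"ext",np.ptp(disc,axis=0).round(4),((disc.max(0)+disc.min(0))/2).round(4), "rmax",np.sort(np.hypot(disc[:,0]-h[0],disc[:,1]-h[1]))[-8:].round(4))
```

```text
A scene [ 0.5   -0.368  0.045] hub [ 0.4889 -0.375   0.0744] 88 [0.033 0.03  0.01 ] disc n 260 ext [0.0804 0.0766 0.0088] [ 0.4879 -0.3746  0.0295] rmax [0.0394 0.0396 0.0399 0.0403 0.0404 0.0405 0.0405 0.0414]
A side [ 0.5   -0.368  0.045] hub [ 0.4905 -0.3713  0.0744] 39 [0.029 0.033 0.008] disc n 131 ext [0.0808 0.0781 0.0081] [ 0.49   -0.3716  0.0291] rmax [0.04   0.0401 0.0403 0.0406 0.0409 0.0411 0.0413 0.0435]
B scene [ 0.464 -0.21   0.045] hub [ 0.4511 -0.2162  0.0746] 85 [0.031 0.031 0.01 ] disc n 386 ext [0.0913 0.0919 0.009 ] [ 0.4521 -0.216   0.0295] rmax [0.047  0.0471 0.0476 0.048  0.0481 0.0483 0.0484 0.0496]
B side [ 0.464 -0.21   0.045] hub [ 0.4517 -0.2113  0.0741] 52 [0.03  0.033 0.009] disc n 246 ext [0.0912 0.0869 0.0088] [ 0.4518 -0.2086  0.0294] rmax [0.0466 0.0469 0.0473 0.0473 0.0474 0.0476 0.0482 0.0484]
C scene [ 0.613 -0.222  0.045] hub [ 0.604  -0.2288  0.074 ] 102 [0.033 0.03  0.009] disc n 672 ext [0.1108 0.1074 0.009 ] [ 0.6019 -0.2286  0.0295] rmax [0.0549 0.0551 0.0551 0.0552 0.0552 0.0553 0.0561 0.0575]
C side [ 0.613 -0.222  0.045] hub [ 0.6052 -0.2241  0.0741] 48 [0.032 0.031 0.008] disc n 306 ext [0.1072 0.1027 0.0089] [ 0.606  -0.2241  0.0295] rmax [0.0533 0.0534 0.0534 0.0538 0.0539 0.0539 0.0544 0.0555]
```

View pics/crop1.png

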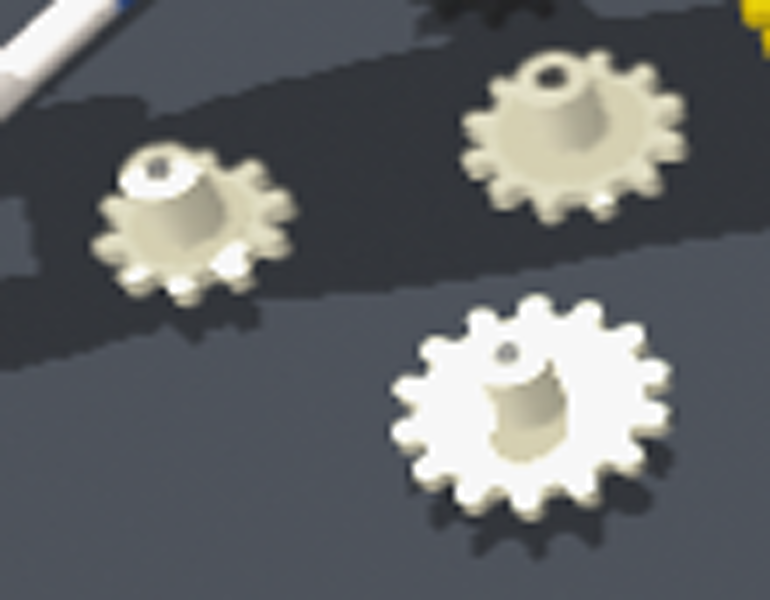

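View pics/crop2.png

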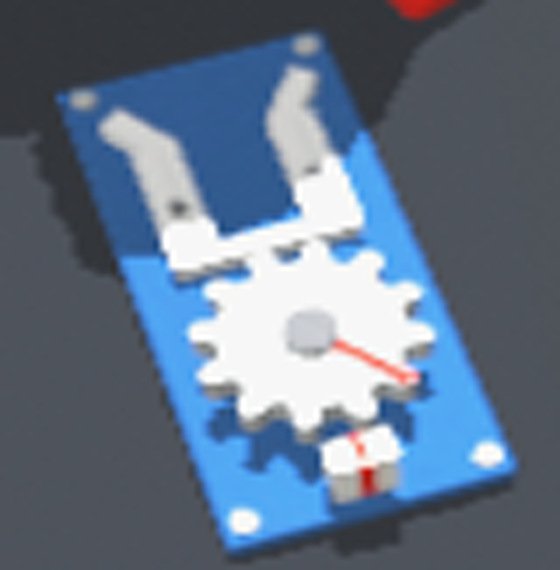

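View pics/crop3.png

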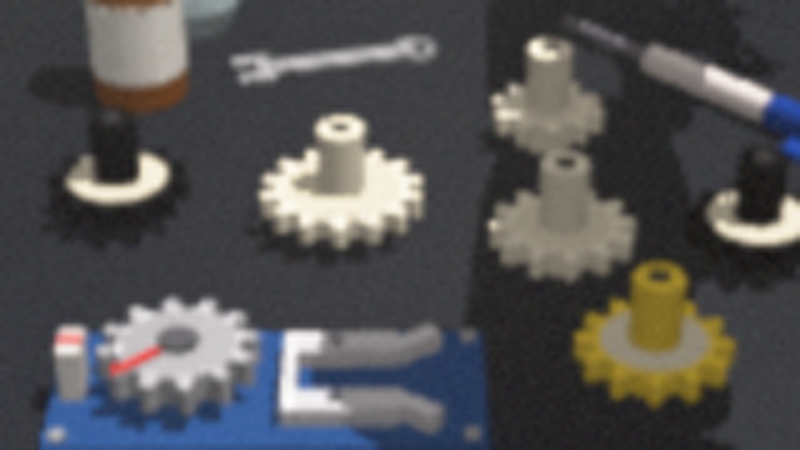

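Ivory candidates in the scene image: (117,217) measures 81 mm, so 10 teeth. (172,202) has radius 48 mm, so 96 mm and 12 teeth. (166,247) measures 110 mm, so 14 teeth. The black look-alikes are at (161,171) and (172,297), and the yellow ones at (154,140) and (211,178). I choose (172,202). In the side crop the stripe sits off the line, as expected. Next I'll find the tester pose and the phases with rectified views.

```bash
cat >> h.py <<'E'
def rect(c,cx,cy,h,half=0.08,s=0.0004,yaw=0.0):
    n=int(2*half/s); 
    # out pixel (i col,j row) -> local (x right = (i-n/2)*s, y up), rotated by yaw, world
    pts=[]
    src=[];dst=[]
    for i,j in ((0,0),(n,0),(n,n),(0,n)):
        lx=(i-n/2)*s; ly=(n/2-j)*s
        x=cx+lx*np.cos(yaw)-ly*np.sin(yaw); y=cy+lx*np.sin(yaw)+ly*np.cos(yaw)
        src.append(proj(c,(x,y,h))); dst.append((i,j))
    H=cv2.getPerspectiveTransform(np.float32(src),np.float32(dst))
    return cv2.warpPerspective(c["img"],H,(n,n),flags=cv2.INTER_CUBIC)
E
python3 - <<'E'
from h import *
import pickle
c=pickle.load(open("scene0.pkl","rb")); s=pickle.load(open("side0.pkl","rb"))
for nm,k in (("scene",c),("side",s)):
    W=cloud(k); im=k["img"].astype(int)
    g=rayplane(c,240,245,.012)
    d=np.hypot(W[...,0]-g[0],W[...,1]-g[1])
    blue=(im[...,2]>im[...,0]+50)&(im[...,2]>70)
    m=blue&(d<.2)&(W[...,2]<.02)&(W[...,2]>.002)
    v,u=np.nonzero(m)
    P=np.array([rayplane(k,a,b,.012)[:2] for a,b in zip(u,v)])
    rc=cv2.minAreaRect((P*1000).astype(np.float32)); print(nm,"plate",rc)
    # master disc top
    dm=W[(d<.15)&(W[...,2]>.040)&(W[...,2]<.0475)]
    print("master cloud",len(dm),np.median(dm,axis=0), (dm.max(0)+dm.min(0))/2,np.ptp(dm,axis=0))
    # tray
    g=rayplane(c,350,197,.0); d=np.hypot(W[...,0]-g[0],W[...,1]-g[1])
    m=blue&(d<.2)&(W[...,2]<.04)&(abs(W[...,2]-.028)<.005)
    q=(W[m][:,:2]*1000).astype(np.float32); print("tray",cv2.minAreaRect(q),len(q))
    for p in ((161,171),(154,140),(211,178),(172,297),(338,263)):
        if nm=="scene": print(p,rayplane(c,*p,.04).round(3))
print(r.finger_overhang)
E
```

```text
scene plate ((595.0880126953125, -18.75677490234375), (261.3565368652344, 121.69503021240234), 13.61489486694336)
master cloud 645 [ 0.64892088 -0.00534748  0.04369585] [ 0.65564458 -0.00843507  0.04376584] [0.11736619 0.09138993 0.00745546]
tray ((474.0770263671875, 325.7310791015625), (180.97447204589844, 185.81996154785156), 84.43693542480469) 354
(161, 171) [ 0.339 -0.248  0.04 ]
(154, 140) [ 0.206 -0.276  0.04 ]
(211, 178) [ 0.382 -0.092  0.04 ]
(172, 297) [ 0.759 -0.203  0.04 ]
(338, 263) [0.706 0.245 0.04 ]
side plate ((595.5608520507812, -12.692245483398438), (253.02462768554688, 121.97764587402344), 12.924379348754883)
master cloud 420 [0.64727955 0.00154529 0.04433002] [ 0.65691632 -0.00304169  0.04375071] [0.11785322 0.09233734 0.0074239 ]
tray ((475.79437255859375, 328.12689208984375), (185.0785369873047, 180.7344512939453), 84.17974090576172) 687
0.1734
```

>>> {"op": "servo_tool", "data": {"series": [{"delta_pos":[0.014,0.033,0],"roll":0},{"delta_pos":[0.014,0.033,0],"roll":0},{"delta_pos":[0.014,0.033,0],"roll":0},{"delta_pos":[0.014,0.033,0],"roll":0},{"delta_pos":[0.014,0.033,0],"roll":0}], "grip": 0.085}}

```text
time: 0.57
position: [0.3152, -0.4084, 0.4042]
eef_rot: [0.98, 0.2, -0.0, -0.0]
force: [0.7, -0.1, 0.9]
finger_gap: 0.0848
```

>>> {"op": "servo_tool", "data": {"series": [{"delta_pos":[0.014,0.033,0],"roll":0},{"delta_pos":[0.014,0.033,0],"roll":0},{"delta_pos":[0.014,0.033,0],"roll":0},{"delta_pos":[0.014,0.033,0],"roll":0},{"delta_pos":[0.014,0.033,0],"roll":0}]}}

```text
time: 0.98
position: [0.3852, -0.2432, 0.4046]
eef_rot: [0.98, 0.2, 0.0, -0.0]
force: [-0.5, 0.0, 0.1]
finger_gap: 0.0847
```

>>> {"op": "servo_tool", "data": {"series": [{"delta_pos":[0,0,0],"roll":0},{"delta_pos":[0,0,0],"roll":0},{"delta_pos":[0,0,0],"roll":0},{"delta_pos":[0,0,0],"roll":0},{"delta_pos":[0,0,0],"roll":0}]}}

```text
time: 1.4
position: [0.3846, -0.2461, 0.4046]
eef_rot: [0.98, 0.199, -0.0, -0.0]
force: [0.3, -0.2, -0.1]
finger_gap: 0.0847
```

Run:
```python
from h import *
import pickle
o=r.observe(); print(o["time"],o["position"],o["eef_rot"],o["joint_pos"])
c=cam("wrist"); pickle.dump(c,open("wrist1.pkl","wb")); save(c,"wrist1"); print(-c["R"].T@c["t"])
s=pickle.load(open("scene0.pkl","rb"))
a=rect(c,.452,-.213,.030); b=rect(s,.452,-.216,.030); m=rect(s,.6457,-.0068,.044)
cv2.imwrite("pics/r1.png",np.hstack([a,b])[:,:,::-1]); 
# stripe
im=s["img"].astype(int); red=(im[...,0]>150)&(im[...,0]>im[...,1]+45)&(im[...,0]>im[...,2]+45)
v,u=np.nonzero(red)
for a_,b_ in zip(u,v):
    p=rayplane(s,a_,b_,.044)
    if abs(p[0]-.65)<.08 and abs(p[1])<.08: print(a_,b_,p.round(4), "ang",round(np.arctan2(p[1]+.0068,p[0]-.6457),3))
cv2.imwrite("pics/m1.png",m[:,:,::-1])
```

```text
1.4 [ 0.38456692 -0.24605239  0.40456089] [ 9.79976451e-01  1.99113341e-01 -1.75961226e-04 -4.33300497e-05] [-7.42124420e-01 -1.94662371e-01  1.94594476e+00 -2.37649768e-04
  1.39058722e+00  4.27808404e-01]
[ 0.45304175 -0.21725325  0.3736254 ]
248 251 [0.6475 0.004  0.044 ] ang 1.404
248 252 [0.6506 0.0038 0.044 ] ang 1.137
249 252 [0.6509 0.0065 0.044 ] ang 1.201
248 253 [0.6536 0.0035 0.044 ] ang 0.915
249 253 [0.6539 0.0063 0.044 ] ang 1.01
250 253 [0.6542 0.009  0.044 ] ang 1.078
251 253 [0.6545 0.0118 0.044 ] ang 1.13
251 254 [0.6575 0.0115 0.044 ] ang 0.999
252 254 [0.6578 0.0143 0.044 ] ang 1.05
253 254 [0.658 0.017 0.044] ang 1.092
252 255 [0.6608 0.014  0.044 ] ang 0.943
253 255 [0.6611 0.0168 0.044 ] ang 0.992
254 255 [0.6614 0.0195 0.044 ] ang 1.034
254 256 [0.6644 0.0193 0.044 ] ang 0.949
255 256 [0.6647 0.022  0.044 ] ang 0.989
256 256 [0.6649 0.0247 0.044 ] ang 1.023
255 257 [0.6677 0.0217 0.044 ] ang 0.915
256 257 [0.6679 0.0245 0.044 ] ang 0.952
257 257 [0.6682 0.0272 0.044 ] ang 0.986
258 257 [0.6685 0.0299 0.044 ] ang 1.016
259 257 [0.6687 0.0326 0.044 ] ang 1.042
257 258 [0.6712 0.0269 0.044 ] ang 0.923
258 258 [0.6715 0.0297 0.044 ] ang 0.955
250 267 [0.6961 0.0059 0.044 ] ang 0.246
250 268 [0.699  0.0056 0.044 ] ang 0.229
251 269 [0.7022 0.0081 0.044 ] ang 0.258
251 270 [0.7051 0.0079 0.044 ] ang 0.242
251 273 [0.7138 0.0072 0.044 ] ang 0.203
252 273 [0.7141 0.0099 0.044 ] ang 0.239
253 273 [0.7143 0.0125 0.044 ] ang 0.275
251 274 [0.7167 0.007  0.044 ] ang 0.192
252 274 [0.7169 0.0097 0.044 ] ang 0.227
253 274 [0.7172 0.0123 0.044 ] ang 0.261
251 275 [0.7195 0.0068 0.044 ] ang 0.182
252 275 [0.7198 0.0094 0.044 ] ang 0.216
253 275 [0.7201 0.0121 0.044 ] ang 0.249
251 276 [0.7224 0.0066 0.044 ] ang 0.172
252 276 [0.7227 0.0092 0.044 ] ang 0.205
253 276 [0.7229 0.0119 0.044 ] ang 0.237
```

View pics/wrist1.png

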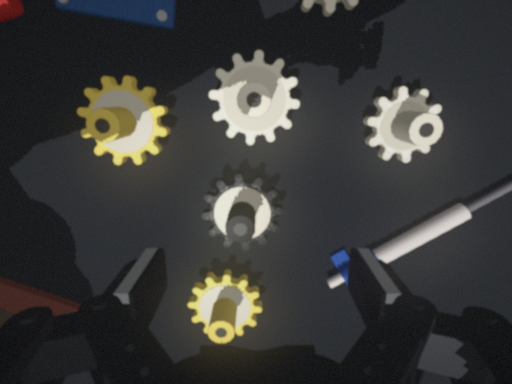

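View pics/r1.png

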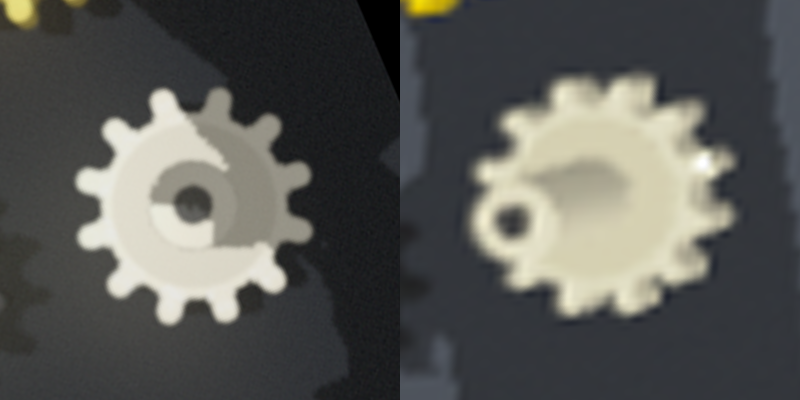

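View pics/m1.png

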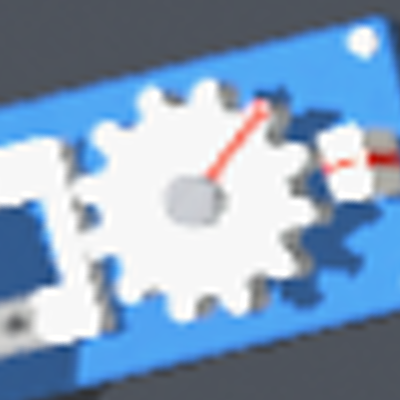

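```bash
cat >> h.py <<'E'
from scipy.optimize import minimize
def gearfit(c,cx,cy,h,thr=None,R1=.0425,n=12,show=None,mask=None):
    """returns centre, phase of teeth via 12th harmonic at radius R1; centre by maximising harmonic+circle"""
    img=c["img"].astype(float); bright=cv2.GaussianBlur(img.mean(-1),(0,0),0.7).astype(np.float32)
    a=np.linspace(0,2*np.pi,720,endpoint=False)
    def samp(x,y,R):
        p=np.stack([x+R*np.cos(a),y+R*np.sin(a),np.full_like(a,h)],0)
        q=c["R"]@p+c["t"][:,None]
        u=(q[0]/q[2]*c["fx"]+c["cx"]).astype(np.float32); v=(q[1]/q[2]*c["fy"]+c["cy"]).astype(np.float32)
        return cv2.remap(bright,u[None],v[None],cv2.INTER_LINEAR)[0]
    def f(p):
        return -sum(abs((samp(p[0],p[1],R)*np.exp(-1j*n*a)).mean()) for R in (R1-.002,R1,R1+.002,R1+.0035))
    b=None
    for dx in np.arange(-.006,.0061,.002):
        for dy in np.arange(-.006,.0061,.002):
            v=f((cx+dx,cy+dy))
            if b is None or v<b[0]: b=(v,cx+dx,cy+dy)
    o=minimize(f,b[1:],method="Nelder-Mead",options=dict(initial_simplex=[b[1:],(b[1]+.001,b[2]),(b[1],b[2]+.001)],xatol=1e-5,fatol=1e-3))
    z=sum((samp(o.x[0],o.x[1],R)*np.exp(-1j*n*a)).mean() for R in (R1-.001,R1,R1+.001))
    ph=-np.angle(z)/n  # tooth direction angle mod 2pi/n
    return o.x,ph%(2*np.pi/n),-o.fun
E
python3 - <<'E'
from h import *
import pickle
for n in ("wrist1","scene0","side0"):
    c=pickle.load(open(n+".pkl","rb"))
    print(n,"gear",gearfit(c,.4494,-.215,.030))
    for h in (.026,.030):
        print(n,h,"g10",gearfit(c,.4894,-.373,h,R1=.0355,n=10)) if n!="x" else 0
    if n!="wrist1": print(n,"master",gearfit(c,.6457,-.004,.044))
E
```

```text
wrist1 gear (array([ 0.44961305, -0.21510735]), np.float64(0.2918077626984319), np.float64(165.00759379813445))
wrist1 0.026 g10 (array([ 0.48834213, -0.37582215]), np.float64(0.5984543053724849), np.float64(134.90067316663524))
wrist1 0.03 g10 (array([ 0.48793859, -0.37401385]), np.float64(0.5983283248227096), np.float64(135.74359227974634))
scene0 gear (array([ 0.45161642, -0.21465293]), np.float64(0.294513212919693), np.float64(57.597191858295574))
scene0 0.026 g10 (array([ 0.4878453 , -0.37605036]), np.float64(0.0022899597397445775), np.float64(63.17491132917519))
scene0 0.03 g10 (array([ 0.49047767, -0.37467967]), np.float64(0.002594549966780031), np.float64(63.49907484542354))
scene0 master (array([ 0.64312363, -0.0070786 ]), np.float64(0.41249639024441853), np.float64(84.6287116789416))
side0 gear (array([ 0.45131244, -0.21161281]), np.float64(0.2968112336973582), np.float64(15.195464852555755))
side0 0.026 g10 (array([ 0.49052501, -0.37781272]), np.float64(0.6244387512345758), np.float64(9.908815561947403))
side0 0.03 g10 (array([ 0.48917619, -0.3699721 ]), np.float64(0.6222429014228327), np.float64(9.952871815669715))
side0 master (array([ 0.64421292, -0.00455809]), np.float64(0.4171293147633933), np.float64(51.069495491987865))
```

>>> {"op": "servo_tool", "data": {"series": [{"delta_pos":[0.022,0.0105,0],"roll":0},{"delta_pos":[0.022,0.0105,0],"roll":0},{"delta_pos":[0.0215,0.0105,0],"roll":0},{"delta_pos":[0,0,-0.02],"roll":0},{"delta_pos":[0,0,-0.035],"roll":0}], "grip": 0.085}}

```text
time: 1.87
position: [0.4527, -0.2148, 0.3533]
eef_rot: [0.98, 0.2, 0.003, 0.003]
force: [0.8, 0.1, 1.0]
finger_gap: 0.0849
```

>>> {"op": "servo_tool", "data": {"series": [{"delta_pos":[0,0,-0.035],"roll":0},{"delta_pos":[0,0,-0.035],"roll":0},{"delta_pos":[0,0,-0.03],"roll":0},{"delta_pos":[0,0,-0.0245],"roll":0},{"delta_pos":[0,0,-0.01],"roll":0}]}}

```text
time: 2.28
position: [0.4486, -0.2133, 0.2111]
eef_rot: [0.98, 0.199, -0.002, -0.002]
force: [-0.4, -0.0, 0.3]
finger_gap: 0.0849
```

>>> {"op": "servo_tool", "data": {"series": [{"delta_pos":[0,0,0],"roll":0},{"delta_pos":[0,0,0],"roll":0},{"delta_pos":[0,0,0],"roll":0},{"delta_pos":[0,0,0],"roll":0},{"delta_pos":[0,0,0],"roll":0}]}}

```text
time: 2.7
position: [0.4513, -0.214, 0.217]
eef_rot: [0.98, 0.2, 0.001, 0.001]
force: [0.8, -0.1, 0.4]
finger_gap: 0.0847
```

Run:
```python
from h import *
print(r.observe()["position"])
c=cam("side"); save(c,"side2")
cv2.imwrite("pics/side2c.png",cv2.resize(c["img"][60:200,220:400,::-1],None,fx=4,fy=4))
c=cam("wrist"); save(c,"wrist2")
```

```text
[ 0.4512674  -0.21404813  0.21700631]
```

View pics/side2c.png

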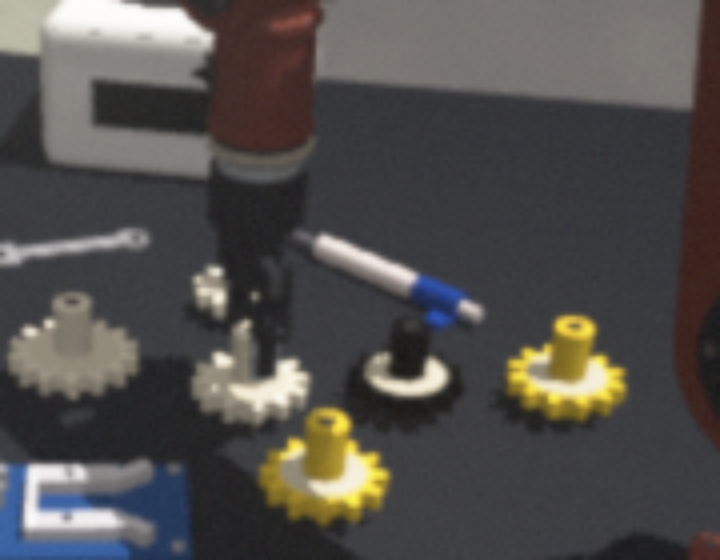

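View pics/wrist2.png

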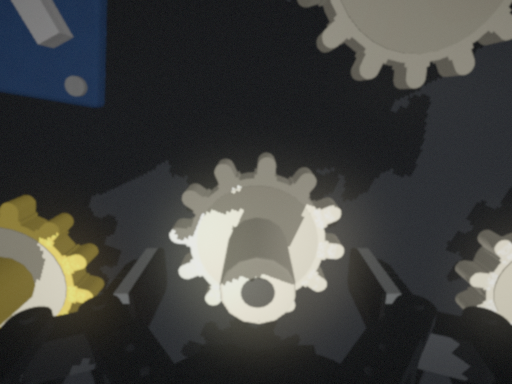

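>>> {"op": "servo_tool", "data": {"series": [{"delta_pos":[0,0,0],"roll":0},{"delta_pos":[0,0,0],"roll":0},{"delta_pos":[0,0,0],"roll":0},{"delta_pos":[0,0,0],"roll":0},{"delta_pos":[0,0,0],"roll":0}], "grip": 0.02, "newtons": 60}}

```text
time: 3.22
position: [0.4506, -0.2135, 0.2154]
eef_rot: [0.98, 0.2, 0.0, 0.0]
force: [-1.5, 0.4, 1.6]
finger_gap: 0.0306
```

>>> {"op": "servo_tool", "data": {"series": [{"delta_pos":[0,0,0],"roll":0},{"delta_pos":[0,0,0],"roll":0},{"delta_pos":[0,0,0],"roll":0},{"delta_pos":[0,0,0],"roll":0},{"delta_pos":[0,0,0],"roll":0}]}}

```text
time: 3.63
position: [0.4506, -0.2135, 0.2153]
eef_rot: [0.98, 0.2, 0.0, 0.0]
force: [-0.5, 0.8, 3.0]
finger_gap: 0.0308
```

Run:
```python
from h import *
o=r.observe(); print(o["position"],o["finger_gap"],o["force"],o["eef_rot"])
c=cam("wrist"); save(c,"wrist3"); print(gearfit(c,.451,-.214,.030))
```

```text
[ 0.45055742 -0.21353186  0.21534237] 0.030751532489724356 [-0.53392446  0.80840095  2.99478455] [9.79790153e-01 2.00028119e-01 6.13243111e-05 5.93716572e-05]
(array([ 0.44964721, -0.21330295]), np.float64(0.26454437450841783), np.float64(83.52124482341355))
```

View pics/wrist3.png

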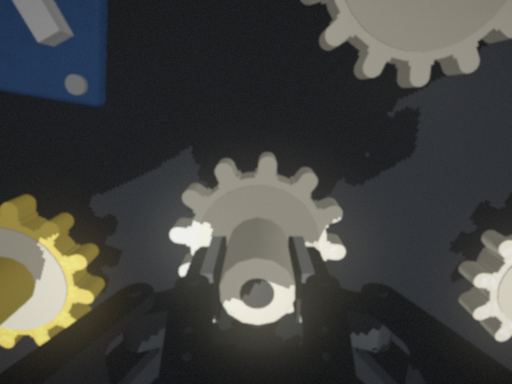

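>>> {"op": "servo_tool", "data": {"series": [{"delta_pos":[0,0,0.015],"roll":0},{"delta_pos":[0,0,0.025],"roll":0},{"delta_pos":[0,0,0.03],"roll":0},{"delta_pos":[0,0,0.03],"roll":0},{"delta_pos":[0.005,0.018,0],"roll":0}]}}

```text
time: 4.1
position: [0.457, -0.1982, 0.3211]
eef_rot: [0.98, 0.199, 0.003, 0.004]
force: [1.7, -1.2, -1.0]
finger_gap: 0.0308
```

>>> {"op": "servo_tool", "data": {"series": [{"delta_pos":[0.01,0.035,0],"roll":0},{"delta_pos":[0.01,0.035,0],"roll":0},{"delta_pos":[0.01,0.035,0],"roll":0},{"delta_pos":[0.01,0.035,0],"roll":0},{"delta_pos":[0.005,0.017,0],"roll":0}]}}

```text
time: 4.52
position: [0.5005, -0.0351, 0.3144]
eef_rot: [0.98, 0.201, -0.0, -0.001]
force: [-0.9, 0.1, -1.2]
finger_gap: 0.031
```

>>> {"op": "servo_tool", "data": {"series": [{"delta_pos":[0,0,0],"roll":0},{"delta_pos":[0,0,0],"roll":0},{"delta_pos":[0,0,0],"roll":0},{"delta_pos":[0,0,0],"roll":0},{"delta_pos":[0,0,0],"roll":0}]}}

```text
time: 4.93
position: [0.5003, -0.0395, 0.315]
eef_rot: [0.98, 0.199, -0.0, 0.0]
force: [0.4, -0.1, -2.7]
finger_gap: 0.0304
```

Run:
```python
from h import *
import pickle
o=r.observe(); print(o["position"],o["finger_gap"],o["force"],o["eef_rot"])
p=o["position"]
c=cam("wrist"); save(c,"wrist4"); pickle.dump(c,open("wrist4.pkl","wb"))
print("gear(held)",gearfit(c,p[0],p[1],.030+p[2]-.2153))
print("master",gearfit(c,.645,-.005,.044))
for n in("scene","side"):
    c=cam(n); pickle.dump(c,open(n+"4.pkl","wb")); save(c,n+"4"); print(n,"gear",gearfit(c,p[0],p[1],.030+p[2]-.2153),"master",gearfit(c,.645,-.005,.044))
```

```text
[ 0.50026047 -0.03954224  0.31498472] 0.030362748169997615 [ 0.35263669 -0.1156323  -2.70437645] [ 9.79956172e-01  1.99213088e-01 -2.12499949e-04  2.47691012e-05]
gear(held) (array([ 0.49922361, -0.03960982]), np.float64(0.2662667183605368), np.float64(65.76877758517031))
master (array([0.63801121, 0.00118436]), np.float64(0.11748623856996569), np.float64(33.76081742001085))
scene gear (array([ 0.5019889 , -0.04034599]), np.float64(0.2668779367609366), np.float64(48.68316278823016)) master (array([ 0.64438919, -0.00713918]), np.float64(0.42147797502377315), np.float64(47.65948671811991))
side gear (array([ 0.50011542, -0.03995456]), np.float64(0.2538993088407711), np.float64(19.877434006368688)) master (array([ 0.6438284 , -0.00427953]), np.float64(0.41870571818248803), np.float64(22.460965588962225))
```

View pics/wrist4.png

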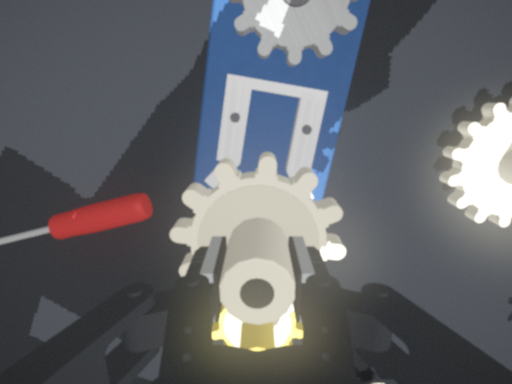

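View pics/scene4.png

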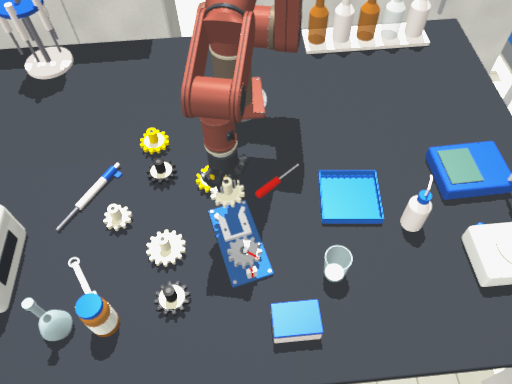

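Run:
```python
from h import *
import pickle
yaw=.234
for n in("wrist4","scene0","side4"):
    c=pickle.load(open(n+".pkl","rb"))
    a=rect(c,.561,-.024,.024,half=.07,s=.0002,yaw=yaw)
    cv2.circle(a,(350,350),3,(255,0,0),-1); a[350,::8]=(255,0,0)
    cv2.imwrite("pics/f_%s.png"%n,cv2.resize(a,(560,560))[:,:,::-1])
```

```text
(no output)
```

View pics/f_wrist4.png

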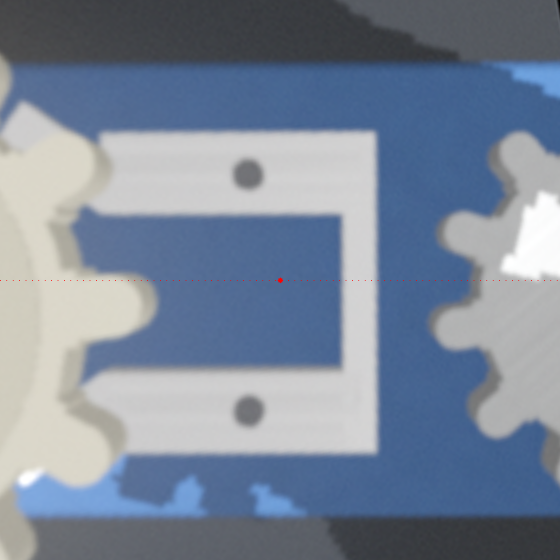

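View pics/f_scene0.png

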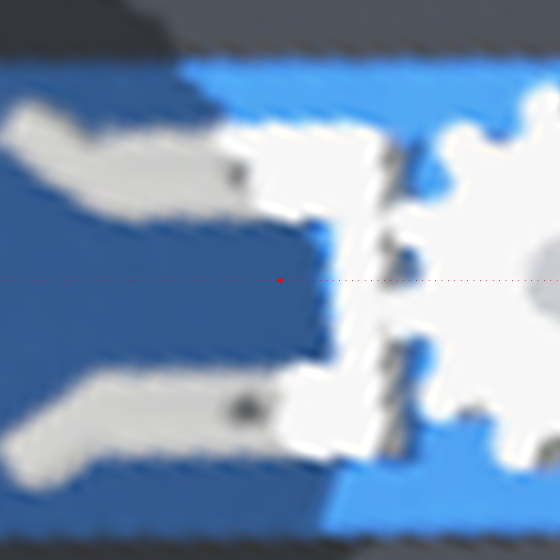

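View pics/f_side4.png

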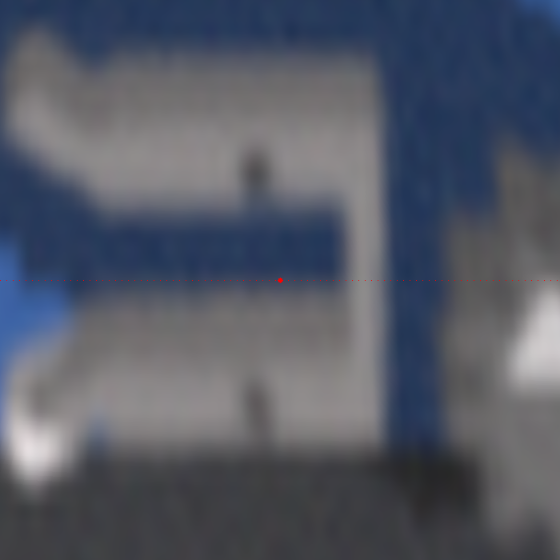

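>>> {"op": "servo_tool", "data": {"series": [{"delta_pos":[-0.002,-0.002,0],"roll":0.05},{"delta_pos":[0,0,-0.02],"roll":0},{"delta_pos":[0,0,-0.03],"roll":0},{"delta_pos":[0,0,-0.02],"roll":0},{"delta_pos":[0,0,-0.008],"roll":0}]}}

```text
time: 5.5
position: [0.4969, -0.0406, 0.2341]
eef_rot: [0.975, 0.224, -0.002, -0.001]
force: [-0.6, 0.4, -2.2]
finger_gap: 0.0307
```

>>> {"op": "servo_tool", "data": {"series": [{"delta_pos":[0,0,0],"roll":0},{"delta_pos":[0,0,0],"roll":0},{"delta_pos":[0,0,0],"roll":0},{"delta_pos":[0,0,0],"roll":0},{"delta_pos":[0,0,0],"roll":0}]}}

```text
time: 5.92
position: [0.4992, -0.0407, 0.2387]
eef_rot: [0.974, 0.224, 0.001, 0.001]
force: [0.4, -0.7, -2.7]
finger_gap: 0.0307
```

Run:
```python
from h import *
import pickle
o=r.observe(); print(o["position"],o["finger_gap"],o["force"],o["eef_rot"])
p=o["position"]
for n in("wrist","scene","side"):
    c=cam(n); pickle.dump(c,open(n+"5.pkl","wb")); save(c,n+"5"); print(n,"gear",gearfit(c,p[0],p[1],.030+p[2]-.2153),"master",gearfit(c,.643,-.006,.044))
    if n!="wrist":cv2.imwrite("pics/%s5c.png"%n,cv2.resize(c["img"][160:290,190:290,::-1] if n=="scene" else c["img"][110:210,160:320,::-1],None,fx=4.5,fy=4.5,interpolation=cv2.INTER_CUBIC))
```

```text
[ 0.49922178 -0.04065323  0.23868162] 0.03068779202325317 [ 0.40336554 -0.65976055 -2.66874396] [9.74478645e-01 2.24476069e-01 1.21983389e-03 6.14226220e-04]
wrist gear (array([ 0.49793852, -0.04081206]), np.float64(0.3030420120360452), np.float64(57.754989079320325)) master (array([ 0.64666002, -0.0143199 ]), np.float64(0.2201987225155725), np.float64(33.2397438017381))
scene gear (array([ 0.4991462, -0.042868 ]), np.float64(0.32152843758617833), np.float64(35.721983695918226)) master (array([ 0.64445048, -0.00675752]), np.float64(0.42860281469814465), np.float64(56.035142568516534))
side gear (array([ 0.49889145, -0.03788274]), np.float64(0.33555811595475515), np.float64(29.662811977823676)) master (array([ 0.64414653, -0.00378426]), np.float64(0.4119123399839378), np.float64(27.50883239725582))
```

View pics/wrist5.png

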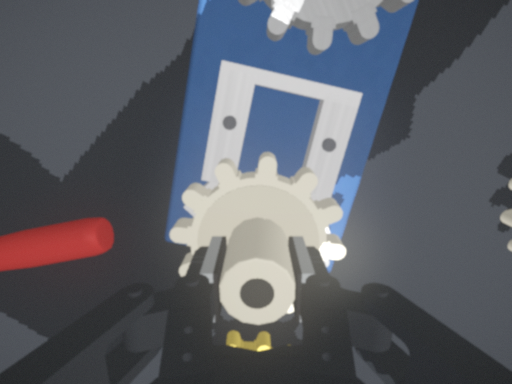

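View pics/scene5c.png

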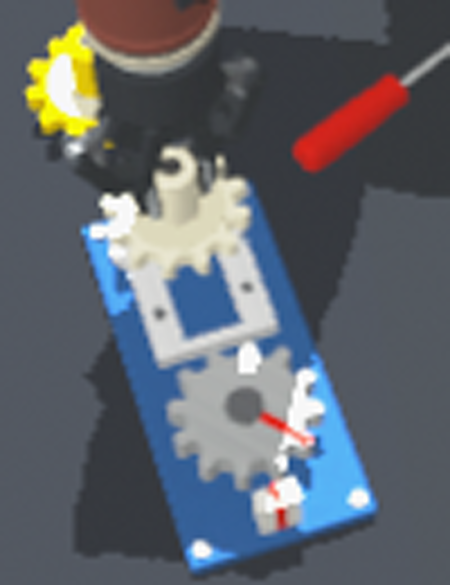

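View pics/side5c.png

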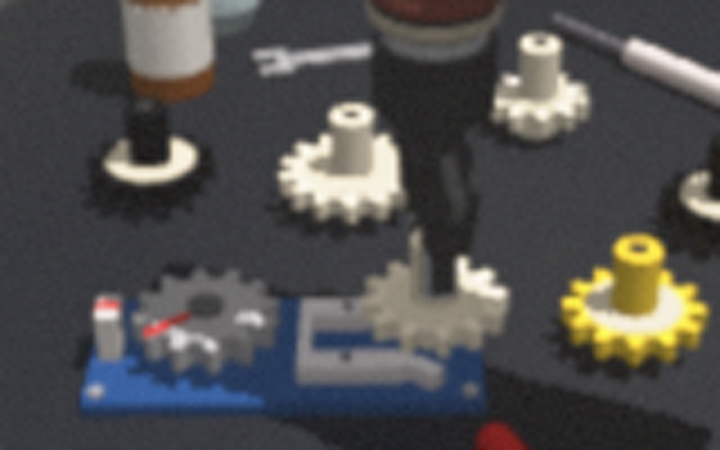

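>>> {"op": "servo_tool", "data": {"series": [{"delta_pos":[0,0,-0.005],"roll":0},{"delta_pos":[0,0,-0.0045],"roll":0},{"delta_pos":[0,0,0],"roll":0},{"delta_pos":[0,0,0],"roll":0},{"delta_pos":[0,0,0],"roll":0}]}}

```text
time: 6.48
position: [0.4985, -0.0405, 0.2274]
eef_rot: [0.974, 0.224, -0.0, -0.0]
force: [-0.3, -0.5, -2.2]
finger_gap: 0.0307
```

>>> {"op": "servo_tool", "data": {"series": [{"delta_pos":[0.0049,0.00116,0],"roll":0},{"delta_pos":[0.0049,0.00116,0],"roll":0},{"delta_pos":[0.0049,0.00116,0],"roll":0},{"delta_pos":[0.0049,0.00116,0],"roll":0},{"delta_pos":[0,0,0],"roll":0}]}}

```text
time: 6.9
position: [0.5191, -0.0356, 0.2278]
eef_rot: [0.974, 0.225, 0.0, 0.0]
force: [-0.5, 0.3, -1.7]
finger_gap: 0.0306
```

>>> {"op": "servo_tool", "data": {"series": [{"delta_pos":[0.0049,0.00116,0],"roll":0},{"delta_pos":[0.0049,0.00116,0],"roll":0},{"delta_pos":[0.0049,0.00116,0],"roll":0},{"delta_pos":[0.0049,0.00116,0],"roll":0},{"delta_pos":[0.0049,0.00116,0],"roll":0}]}}

```text
time: 7.32
position: [0.5432, -0.0299, 0.2277]
eef_rot: [0.974, 0.224, 0.0, -0.0]
force: [-0.0, -0.3, -1.1]
finger_gap: 0.0309
```

>>> {"op": "servo_tool", "data": {"series": [{"delta_pos":[0,0,0],"roll":0},{"delta_pos":[0,0,0],"roll":0},{"delta_pos":[0,0,0],"roll":0},{"delta_pos":[0,0,0],"roll":0},{"delta_pos":[0,0,0],"roll":0}]}}

```text
time: 7.73
position: [0.5424, -0.0301, 0.2276]
eef_rot: [0.974, 0.224, -0.0, -0.0]
force: [0.9, 0.1, -2.1]
finger_gap: 0.0305
```

Run:
```python
from h import *
import pickle
o=r.observe(); print(o["position"],o["finger_gap"],o["force"],o["eef_rot"])
p=o["position"]
for n in("wrist","scene","side"):
    c=cam(n); pickle.dump(c,open(n+"6.pkl","wb")); save(c,n+"6"); print(n,"gear",gearfit(c,p[0],p[1],.030+p[2]-.2153),"master",gearfit(c,.643,-.006,.044))
    if n!="wrist":cv2.imwrite("pics/%s6c.png"%n,cv2.resize(c["img"][160:290,190:290,::-1] if n=="scene" else c["img"][110:210,160:320,::-1],None,fx=4.5,fy=4.5,interpolation=cv2.INTER_CUBIC))
```

```text
[ 0.54237693 -0.03007442  0.22762495] 0.030471971065089785 [ 0.9148803   0.08918769 -2.09526326] [ 9.74493063e-01  2.24417586e-01 -1.24719363e-04 -4.68146488e-05]
wrist gear (array([ 0.53979167, -0.02965922]), np.float64(0.29419865359866526), np.float64(45.19827131591496)) master (array([ 0.64466829, -0.00748838]), np.float64(0.39787103485177144), np.float64(43.46896898551238))
scene gear (array([ 0.5415909 , -0.03307086]), np.float64(0.3516662874203089), np.float64(35.495788397635344)) master (array([ 0.64555115, -0.00752075]), np.float64(0.4059551128775536), np.float64(39.70125898737906))
side gear (array([ 0.54284153, -0.02908509]), np.float64(0.3516839827608622), np.float64(24.126590933418466)) master (array([ 0.64463136, -0.00384575]), np.float64(0.40475631046550553), np.float64(15.006775969888587))
```

View pics/wrist6.png

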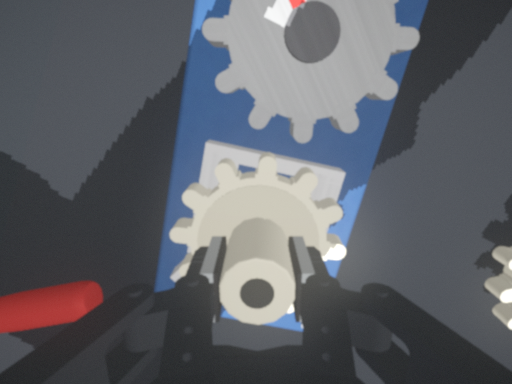

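View pics/scene6c.png

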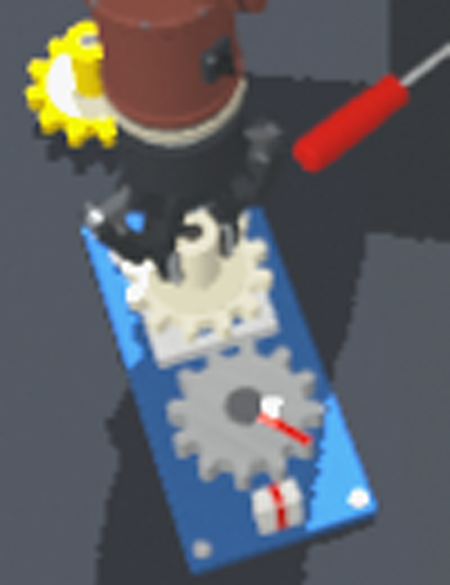

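>>> {"op": "servo_tool", "data": {"series": [{"delta_pos":[0.0035,0.00083,0],"roll":0},{"delta_pos":[0.0035,0.00083,0],"roll":0},{"delta_pos":[0.0035,0.00083,0],"roll":0},{"delta_pos":[0.0025,0.0006,0],"roll":0},{"delta_pos":[0,0,0],"roll":0}]}}

```text
time: 8.3
position: [0.5563, -0.0268, 0.2278]
eef_rot: [0.974, 0.225, 0.0, 0.0]
force: [-0.4, -0.2, -2.0]
finger_gap: 0.0308
```

>>> {"op": "servo_tool", "data": {"series": [{"delta_pos":[0.001,0.00024,0],"roll":0},{"delta_pos":[0.001,0.00024,0],"roll":0},{"delta_pos":[0.001,0.00024,0],"roll":0},{"delta_pos":[0,0,0],"roll":0},{"delta_pos":[0,0,0],"roll":0}]}}

```text
time: 8.72
position: [0.5586, -0.0263, 0.2277]
eef_rot: [0.974, 0.224, -0.0, 0.0]
force: [-0.2, 0.0, -2.7]
finger_gap: 0.0307
```

Run:
```python
from h import *
import pickle
o=r.observe(); print(o["position"],o["finger_gap"],o["force"],o["ft_torque"],o["eef_rot"])
p=o["position"]
for n in("wrist","scene","side"):
    c=cam(n); pickle.dump(c,open(n+"7.pkl","wb")); save(c,n+"7"); print(n,"gear",gearfit(c,p[0],p[1],.030+p[2]-.2153),"master",gearfit(c,.643,-.006,.044))
    if n!="wrist":cv2.imwrite("pics/%s7c.png"%n,cv2.resize(c["img"][160:290,190:290,::-1] if n=="scene" else c["img"][110:210,160:320,::-1],None,fx=4.5,fy=4.5,interpolation=cv2.INTER_CUBIC))
```

```text
[ 0.55858139 -0.02625006  0.22768265] 0.03072107627973827 [-0.22520407  0.03914173 -2.71191786] [ 0.03161041 -0.03594818 -0.01593734] [ 9.74481595e-01  2.24467413e-01 -3.95619939e-05  3.29596380e-06]
wrist gear (array([ 0.55668765, -0.02593769]), np.float64(0.30196578908843286), np.float64(50.8748189713033)) master (array([ 0.64441333, -0.00739864]), np.float64(0.4166259470828094), np.float64(56.392574937200045))
scene gear (array([ 0.55801448, -0.02919133]), np.float64(0.35336753309261426), np.float64(35.30194469372554)) master (array([ 0.64623223, -0.00772769]), np.float64(0.40958127362145447), np.float64(30.30237988101438))
side gear (array([ 0.55810969, -0.0246114 ]), np.float64(0.3500599425041604), np.float64(27.56786549548552)) master (array([ 0.64442181, -0.00482924]), np.float64(0.4187993661882266), np.float64(13.704794350322748))
```

View pics/wrist7.png

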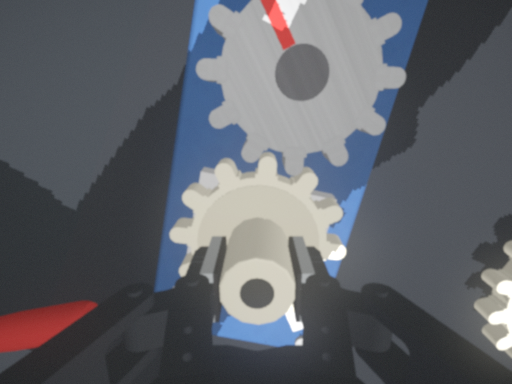

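View pics/scene7c.png

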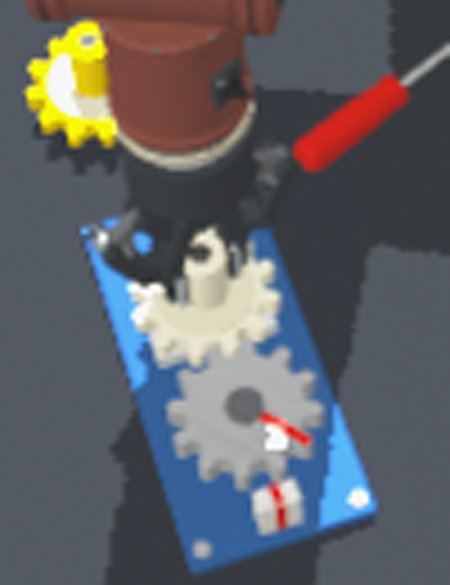

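>>> {"op": "servo_tool", "data": {"series": [{"delta_pos":[0.0006,0.00014,0],"roll":0},{"delta_pos":[0.0006,0.00014,0],"roll":0},{"delta_pos":[0,0,0],"roll":0},{"delta_pos":[0,0,0],"roll":0},{"delta_pos":[0,0,0],"roll":0}]}}

```text
time: 9.28
position: [0.5598, -0.026, 0.2277]
eef_rot: [0.974, 0.224, -0.0, -0.0]
force: [-0.3, -0.8, -1.6]
finger_gap: 0.0303
```

>>> {"op": "servo_tool", "data": {"series": [{"delta_pos":[0.0006,0.00014,0],"roll":0},{"delta_pos":[0.0004,0.0001,0],"roll":0},{"delta_pos":[0,0,0],"roll":0},{"delta_pos":[0,0,0],"roll":0},{"delta_pos":[0,0,0],"roll":0}]}}

```text
time: 9.7
position: [0.5607, -0.0257, 0.2277]
eef_rot: [0.974, 0.224, -0.0, -0.0]
force: [0.2, -0.4, -1.0]
finger_gap: 0.0306
```

>>> {"op": "servo_tool", "data": {"series": [{"delta_pos":[0.0005,0.00012,0],"roll":0},{"delta_pos":[0.0005,0.00012,0],"roll":0},{"delta_pos":[0,0,0],"roll":0},{"delta_pos":[0,0,0],"roll":0},{"delta_pos":[0,0,0],"roll":0}]}}

```text
time: 10.12
position: [0.5614, -0.0255, 0.2276]
eef_rot: [0.974, 0.225, -0.001, -0.0]
force: [-4.7, -1.2, 2.0]
finger_gap: 0.0305
```

Run:
```python
from h import *
import pickle
o=r.observe(); print(o["position"],o["force"],o["ft_torque"])
p=o["position"]
for n in("wrist","scene","side"):
    c=cam(n); pickle.dump(c,open(n+"8.pkl","wb")); save(c,n+"8"); g=gearfit(c,p[0],p[1],.030+p[2]-.2153);m=gearfit(c,.643,-.006,.044); print(n,g,m,np.linalg.norm(g[0]-m[0]))
```

```text
[ 0.56140798 -0.02551033  0.22757682] [-4.74201045 -1.17145649  2.03823273] [-0.20844849  1.02353328  0.02009004]
wrist (array([ 0.55916231, -0.02526659]), np.float64(0.30648121189484423), np.float64(50.46332983487867)) (array([ 0.64475983, -0.00742784]), np.float64(0.4135561424300541), np.float64(46.73792924927125)) 0.08743658939515664
scene (array([ 0.56062126, -0.02832962]), np.float64(0.3550725302631962), np.float64(35.83924886102128)) (array([ 0.6462458 , -0.00792577]), np.float64(0.41622913965148944), np.float64(27.642287395101533)) 0.08802203906299091
side (array([ 0.56053106, -0.02354798]), np.float64(0.35189460564743447), np.float64(27.39259800533354)) (array([ 0.64420997, -0.00506582]), np.float64(0.430559792543164), np.float64(13.364762407759343)) 0.08569568389490118
```

View pics/wrist8.png

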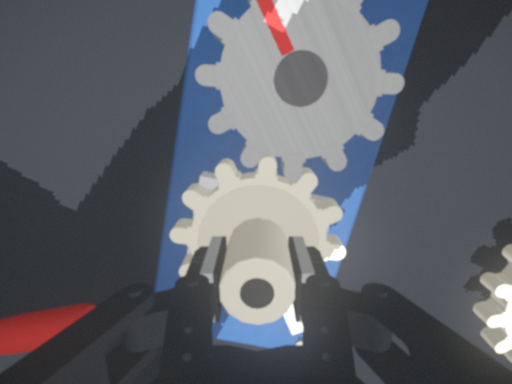

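>>> {"op": "servo_tool", "data": {"series": [{"delta_pos":[-0.0008,-0.0002,0],"roll":0},{"delta_pos":[0,0,0],"roll":0},{"delta_pos":[0,0,0],"roll":0.05},{"delta_pos":[0,0,0],"roll":0.1},{"delta_pos":[0,0,0],"roll":0.1}]}}

```text
time: 10.68
position: [0.561, -0.0262, 0.2275]
eef_rot: [0.938, 0.346, -0.0, 0.001]
force: [-3.5, -4.2, -1.4]
finger_gap: 0.0306
```

>>> {"op": "servo_tool", "data": {"series": [{"delta_pos":[0,0,0],"roll":0.1},{"delta_pos":[0,0,0],"roll":0.1},{"delta_pos":[0,0,0],"roll":0.1},{"delta_pos":[0,0,0],"roll":0.05},{"delta_pos":[0,0,0],"roll":0}]}}

```text
time: 11.1
position: [0.5608, -0.0266, 0.2275]
eef_rot: [0.864, 0.504, -0.001, 0.001]
force: [-3.9, -3.6, -1.6]
finger_gap: 0.0306
```

Run:
```python
from h import *
import pickle
o=r.observe(); print(o["position"],o["force"],o["ft_torque"],2*np.arctan2(o["eef_rot"][1],o["eef_rot"][0]))
p=o["position"]
for n in("wrist","scene","side"):
    c=cam(n); pickle.dump(c,open(n+"9.pkl","wb")); save(c,n+"9"); g=gearfit(c,p[0],p[1],.030+p[2]-.2153);m=gearfit(c,.643,-.006,.044); print(n,g,m,np.linalg.norm(g[0]-m[0]))
    if n!="wrist":cv2.imwrite("pics/%s9c.png"%n,cv2.resize(c["img"][160:290,190:290,::-1] if n=="scene" else c["img"][110:210,160:320,::-1],None,fx=4.5,fy=4.5,interpolation=cv2.INTER_CUBIC))
```

```text
[ 0.56083777 -0.0265838   0.22753504] [-3.94720585 -3.58422413 -1.60754741] [-0.93185948  0.76619794 -0.0693812 ] 1.0555237069992445
wrist (array([ 0.55852664, -0.02731213]), np.float64(0.4019617297976137), np.float64(42.55577517657421)) (array([ 0.64334098, -0.00785076]), np.float64(0.4029643690815999), np.float64(63.62665000379882)) 0.08701849202828071
scene (array([ 0.55941901, -0.02937423]), np.float64(0.40046558320367903), np.float64(36.64801027647723)) (array([ 0.6460371 , -0.00813976]), np.float64(0.40581059224646016), np.float64(27.91139333897271)) 0.08918293287190122
side (array([ 0.56168151, -0.02484079]), np.float64(0.42861505228734503), np.float64(21.036618489497254)) (array([ 0.64463455, -0.00512357]), np.float64(0.40545280743255485), np.float64(14.07602925613683)) 0.08526415822831758
```

View pics/wrist9.png

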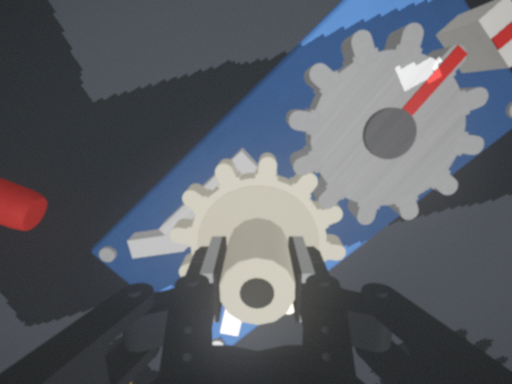

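View pics/scene9c.png

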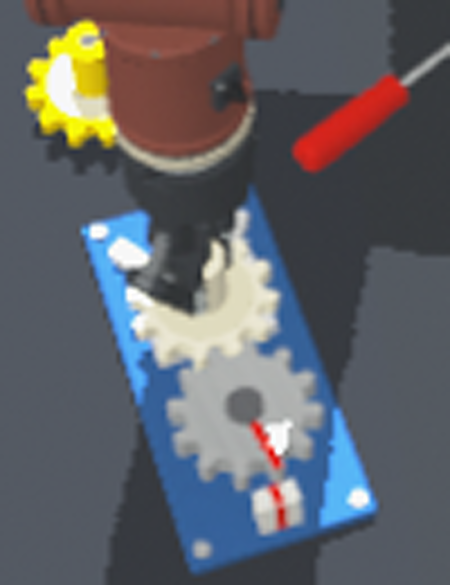

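>>> {"op": "servo_tool", "data": {"series": [{"delta_pos":[-0.0005,-0.0003,0],"roll":0.05},{"delta_pos":[0,0,0],"roll":0.06},{"delta_pos":[0,0,0],"roll":0.05},{"delta_pos":[0,0,0],"roll":0},{"delta_pos":[0,0,0],"roll":0}]}}

```text
time: 11.67
position: [0.5604, -0.0265, 0.2275]
eef_rot: [0.822, 0.57, -0.0, 0.0]
force: [-3.7, -4.4, -1.9]
finger_gap: 0.0304
```

```bash
cat > m.py <<'E'
from h import *
import pickle,sys
k=sys.argv[1]
o=r.observe(); print(o["time"],o["position"],o["force"],o["ft_torque"],2*np.arctan2(o["eef_rot"][1],o["eef_rot"][0]))
p=o["position"]; out=[]
for n in("wrist","scene","side"):
    c=cam(n); pickle.dump(c,open(n+k+".pkl","wb")); save(c,n+k); g=gearfit(c,p[0],p[1],.030+p[2]-.2153);m=gearfit(c,.643,-.006,.044); print(n,g,m,np.linalg.norm(g[0]-m[0]))
    a=rect(c,.6435+.03,-.006+.006,.044,half=.08,s=.0004,yaw=.234); out.append(cv2.resize(a,(266,266)))
cv2.imwrite("pics/rect%s.png"%k,np.hstack(out)[:,:,::-1])
E
python3 m.py A
```

```text
11.6667 [ 0.56037843 -0.02648971  0.22750451] [-3.65615607 -4.376046   -1.88439245] [-0.84213819  0.68136823 -0.04819666] 1.2123170002410482
wrist (array([ 0.55803917, -0.02667007]), np.float64(0.025377413777122798), np.float64(43.69755110709772)) (array([ 0.64338166, -0.00743592]), np.float64(0.235525837180348), np.float64(59.66244251584435)) 0.08748309766323016
scene (array([ 0.55881687, -0.0258024 ]), np.float64(0.51421905152569), np.float64(33.599331164280585)) (array([ 0.64587468, -0.00804195]), np.float64(0.23588280310781048), np.float64(28.673423885276968)) 0.0888509715017514
side (array([ 0.56040576, -0.02530868]), np.float64(0.039689187007527084), np.float64(24.38242819923687)) (array([ 0.64504093, -0.00556097]), np.float64(0.23620624674092672), np.float64(12.925973076808722)) 0.08690847588834301
```

View pics/rectA.png

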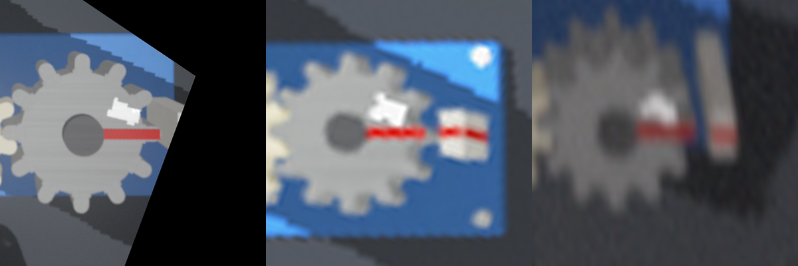

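View pics/wristA.png

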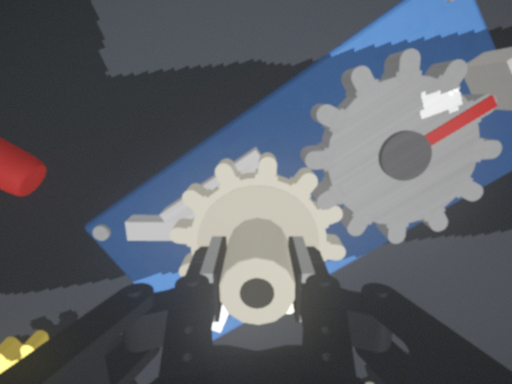

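>>> {"op": "servo_tool", "data": {"series": [{"delta_pos":[0,0,0],"roll":0},{"delta_pos":[0,0,0],"roll":0},{"delta_pos":[-0.0004,-0.0004,0],"roll":-0.02},{"delta_pos":[0,0,0],"roll":-0.02},{"delta_pos":[0,0,0],"roll":0}]}}

```text
time: 12.23
position: [0.5601, -0.0262, 0.2275]
eef_rot: [0.833, 0.553, 0.0, -0.0]
force: [-1.9, -1.4, -4.0]
finger_gap: 0.0305
```

```bash
python3 m.py B
```

```text
12.2333 [ 0.56006306 -0.02617683  0.22752265] [-1.85500145 -1.37891023 -3.99060727] [-0.26797122  0.4561263  -0.02114243] 1.1709559374617204
wrist (array([ 0.55779259, -0.02577465]), np.float64(0.5056446246223806), np.float64(43.98656692504974)) (array([ 0.64356865, -0.00731517]), np.float64(0.23427857078009637), np.float64(58.56992487073989)) 0.0877398725589291
scene (array([ 0.55868302, -0.02591252]), np.float64(0.4910978028262677), np.float64(36.98622505638842)) (array([ 0.64600205, -0.007863  ]), np.float64(0.23150602045532678), np.float64(28.110292607787216)) 0.0891650040122481
side (array([ 0.5604884, -0.0243865]), np.float64(0.011586199738594349), np.float64(24.106864616947767)) (array([ 0.64483103, -0.0053003 ]), np.float64(0.2388821980801027), np.float64(12.808370438841571)) 0.08647521157287884
```

>>> {"op": "servo_tool", "data": {"series": [{"delta_pos":[-0.0002,-0.0001,0.003],"roll":0},{"delta_pos":[0,0,0.005],"roll":0},{"delta_pos":[0,0,0.006],"roll":0},{"delta_pos":[0,0,0.008],"roll":0},{"delta_pos":[0,0,0.008],"roll":0}]}}

```text
time: 12.8
position: [0.5603, -0.0264, 0.2591]
eef_rot: [0.833, 0.553, 0.001, 0.0]
force: [0.2, 0.9, -1.5]
finger_gap: 0.0307
```

>>> {"op": "servo_tool", "data": {"series": [{"delta_pos":[0,0,0.015],"roll":0},{"delta_pos":[0,0,0.02],"roll":0},{"delta_pos":[0,0,0.02],"roll":0},{"delta_pos":[0,0,0.015],"roll":0},{"delta_pos":[0,0,0],"roll":0}]}}

```text
time: 13.22
position: [0.5615, -0.0267, 0.333]
eef_rot: [0.833, 0.553, 0.003, 0.003]
force: [0.8, -0.1, -1.1]
finger_gap: 0.0304
```

```bash
python3 m.py C
python3 - <<'E'
from h import *
import pickle
for n in ("sceneC","sideC"):
    c=pickle.load(open(n+".pkl","rb")); W=cloud(c); im=c["img"].astype(int)
    blue=(im[...,2]>im[...,0]+50)&(im[...,2]>70)
    m=blue&(np.hypot(W[...,0]-.475,W[...,1]-.327)<.16)&(W[...,2]<.04)
    mm=m&(W[...,2]>.024)
    print(n,cv2.minAreaRect((W[mm][:,:2]*1000).astype(np.float32)), "floor z",np.median(W[m&(W[...,2]<.012)][:,2]))
E
```

```text
13.2167 [ 0.5615111  -0.02669347  0.33301878] [ 0.83578757 -0.14047061 -1.09634473] [ 0.07055797 -0.03271899  0.01692665] 1.1728213734996091
wrist (array([ 0.56168803, -0.02746945]), np.float64(0.5110310762940207), np.float64(58.18695626384555)) (array([ 0.64298705, -0.00706816]), np.float64(0.2213252704956924), np.float64(66.73235218802465)) 0.08381971153504048
scene (array([ 0.5628772 , -0.02818165]), np.float64(0.5003589196717101), np.float64(41.492191544636654)) (array([ 0.64513859, -0.00739904]), np.float64(0.22811277105962458), np.float64(42.4964955804654)) 0.08484605055804037
side (array([ 0.55948872, -0.02004968]), np.float64(0.0176469070455755), np.float64(17.761876654835675)) (array([ 0.64488337, -0.00440109]), np.float64(0.2218873606569549), np.float64(15.050339994260389)) 0.08681661752635988
sceneC ((474.64605712890625, 325.7568054199219), (181.41461181640625, 184.35977172851562), 84.41706085205078) floor z 0.004051618540404635
sideC ((475.33721923828125, 327.8868103027344), (185.29354858398438, 180.1103057861328), 84.26873779296875) floor z 0.0042704132070105665
```

View pics/sceneC.png

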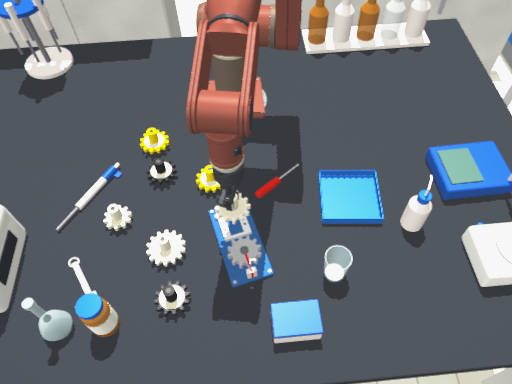

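View pics/rectC.png

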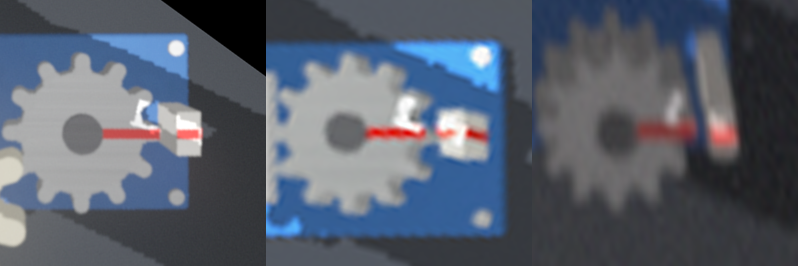

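>>> {"op": "servo_tool", "data": {"series": [{"delta_pos":[-0.005,0.02,0],"roll":0},{"delta_pos":[-0.008,0.034,0],"roll":0},{"delta_pos":[-0.008,0.034,0],"roll":0},{"delta_pos":[-0.008,0.034,0],"roll":0},{"delta_pos":[-0.008,0.034,0],"roll":0}]}}

```text
time: 13.78
position: [0.5217, 0.1307, 0.3259]
eef_rot: [0.833, 0.553, -0.001, -0.001]
force: [0.3, 0.3, -1.8]
finger_gap: 0.0308
```

>>> {"op": "servo_tool", "data": {"series": [{"delta_pos":[-0.01,0.038,0],"roll":0},{"delta_pos":[-0.01,0.038,0],"roll":0},{"delta_pos":[-0.01,0.038,0],"roll":0},{"delta_pos":[-0.01,0.038,0],"roll":0},{"delta_pos":[-0.008,0.04,0],"roll":0}]}}

```text
time: 14.2
position: [0.4733, 0.3229, 0.3259]
eef_rot: [0.833, 0.553, -0.002, -0.0]
force: [1.0, -0.0, -1.5]
finger_gap: 0.0304
```

>>> {"op": "servo_tool", "data": {"series": [{"delta_pos":[0,0,0],"roll":0},{"delta_pos":[0,0,0],"roll":0},{"delta_pos":[0,0,-0.03],"roll":0},{"delta_pos":[0,0,-0.03],"roll":0},{"delta_pos":[0,0,-0.02],"roll":0}]}}

```text
time: 14.62
position: [0.4741, 0.3198, 0.2442]
eef_rot: [0.833, 0.553, -0.002, 0.0]
force: [-0.6, -0.6, -2.9]
finger_gap: 0.0305
```

>>> {"op": "servo_tool", "data": {"series": [{"delta_pos":[0,0,0],"roll":0},{"delta_pos":[0,0,0],"roll":0},{"delta_pos":[0,0,0],"roll":0},{"delta_pos":[0,0,0],"roll":0},{"delta_pos":[0,0,0],"roll":0}]}}

```text
time: 15.03
position: [0.4759, 0.3216, 0.2497]
eef_rot: [0.833, 0.553, 0.002, 0.0]
force: [-0.7, -0.9, -1.7]
finger_gap: 0.031
```

>>> {"op": "servo_tool", "data": {"series": [{"delta_pos":[0,0.005,-0.01],"roll":0},{"delta_pos":[0,0,-0.01],"roll":0},{"delta_pos":[0,0,-0.005],"roll":0},{"delta_pos":[0,0,0],"roll":0},{"delta_pos":[0,0,0],"roll":0}]}}

```text
time: 15.45
position: [0.4744, 0.3264, 0.2216]
eef_rot: [0.833, 0.553, -0.001, -0.0]
force: [-0.2, -0.5, -1.6]
finger_gap: 0.0306
```

>>> {"op": "servo_tool", "data": {"series": [{"delta_pos":[0,0,-0.001],"roll":0},{"delta_pos":[0,0,-0.001],"roll":0},{"delta_pos":[0,0,-0.001],"roll":0},{"delta_pos":[0,0,0],"roll":0},{"delta_pos":[0,0,0],"roll":0}]}}

```text
time: 15.87
position: [0.4749, 0.3265, 0.2198]
eef_rot: [0.833, 0.553, 0.0, 0.0]
force: [0.5, -0.3, -1.7]
finger_gap: 0.0301
```

>>> {"op": "servo_tool", "data": {"series": [{"delta_pos":[0,0,-0.0005],"roll":0},{"delta_pos":[0,0,-0.0005],"roll":0},{"delta_pos":[0,0,0],"roll":0},{"delta_pos":[0,0,0],"roll":0},{"delta_pos":[0,0,0],"roll":0}]}}

```text
time: 16.28
position: [0.4751, 0.3267, 0.2194]
eef_rot: [0.833, 0.553, 0.0, 0.0]
force: [-2.3, -1.3, 4.2]
finger_gap: 0.0304
```

Run:
```python
from h import *
o=r.observe(); print(o["position"],o["force"],o["ft_torque"])
c=cam("side"); cv2.imwrite("pics/tr1.png",cv2.resize(c["img"][190:340,160:300,::-1],None,fx=4,fy=4))
```

```text
[0.47509615 0.3266765  0.21937437] [-2.28620312 -1.29641236  4.2261295 ] [-0.12121915  0.50149535  0.03986367]
```

View pics/tr1.png

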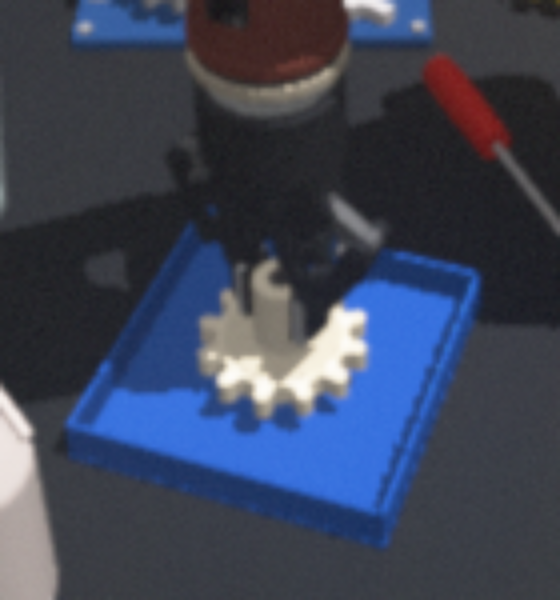

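The gear is on the tray floor: z 0.2194 m is where it should be, and the force is +4 N. Releasing now.

>>> {"op": "servo_tool", "data": {"series": [{"delta_pos":[0,0,0],"roll":0},{"delta_pos":[0,0,0],"roll":0},{"delta_pos":[0,0,0],"roll":0},{"delta_pos":[0,0,0],"roll":0},{"delta_pos":[0,0,0],"roll":0}], "grip": 0.075}}

```text
time: 16.75
position: [0.4749, 0.3265, 0.2185]
eef_rot: [0.833, 0.553, -0.0, 0.0]
force: [0.2, 0.4, 0.9]
finger_gap: 0.0751
```

>>> {"op": "servo_tool", "data": {"series": [{"delta_pos":[0,0,0],"roll":0},{"delta_pos":[0,0,0.005],"roll":0},{"delta_pos":[0,0,0.015],"roll":0},{"delta_pos":[0,0,0.025],"roll":0},{"delta_pos":[0,0,0.035],"roll":0}]}}

```text
time: 17.17
position: [0.4737, 0.3259, 0.2968]
eef_rot: [0.833, 0.553, -0.003, -0.0]
force: [0.5, 0.8, 0.2]
finger_gap: 0.0748
```

>>> {"op": "servo_tool", "data": {"series": [{"delta_pos":[0,0,0.035],"roll":0},{"delta_pos":[0,0,0.035],"roll":0},{"delta_pos":[-0.01,-0.02,0.02],"roll":0},{"delta_pos":[-0.01,-0.03,0],"roll":0},{"delta_pos":[0,-0.02,0],"roll":0}]}}

```text
time: 17.58
position: [0.4541, 0.2558, 0.3913]
eef_rot: [0.833, 0.554, 0.002, 0.001]
force: [-0.5, -0.2, -0.1]
finger_gap: 0.0754
```

>>> {"op": "servo_tool", "data": {"series": [{"delta_pos":[0,0,0],"roll":0},{"delta_pos":[0,0,0],"roll":0},{"delta_pos":[0,0,0],"roll":0},{"delta_pos":[0,0,0],"roll":0},{"delta_pos":[0,0,0],"roll":0}]}}

```text
time: 18.0
position: [0.4549, 0.2572, 0.3884]
eef_rot: [0.833, 0.554, -0.0, -0.0]
force: [-0.3, -0.5, -0.8]
finger_gap: 0.075
```

Run:
```python
from h import *
import pickle
o=r.observe(); print(o["time"],o["position"],o["force"],o["finger_gap"])
for n in ("scene","side"):
    c=cam(n); save(c,n+"D"); W=cloud(c); 
    print(n,"gear",gearfit(c,.475,.3267,.034)[0],"master",gearfit(c,.643,-.006,.044)[1])
    d=np.hypot(W[...,0]-.475,W[...,1]-.327); h=W[(d<.03)&(W[...,2]>.07)&(W[...,2]<.085)]
    print("hub top",(h.max(0)+h.min(0))/2,np.percentile(h[:,2],80))
    for g,R,k,q in (("g10",.0355,10,(.489,-.3735)),("g14",.0495,14,(.604,-.2265))): print(g,gearfit(c,*q,.03,R1=R,n=k)[0])
```

```text
18.0 [0.45492903 0.2572228  0.38842575] [-0.31888578 -0.52875345 -0.75959149] 0.07495220849288324
scene gear [0.47484902 0.3256429 ] master 0.2279106805620695
hub top [0.47602839 0.32356646 0.07681414] 0.0807812724880637
g10 [ 0.48879054 -0.37486444]
g14 [ 0.60328649 -0.22754142]
side gear [0.47621153 0.32696325] master 0.22756507969172057
hub top [0.47639852 0.32811822 0.07597045] 0.0798964293034713
g10 [ 0.48840951 -0.37015013]
g14 [ 0.62292328 -0.2478004 ]
```

View pics/sceneD.png

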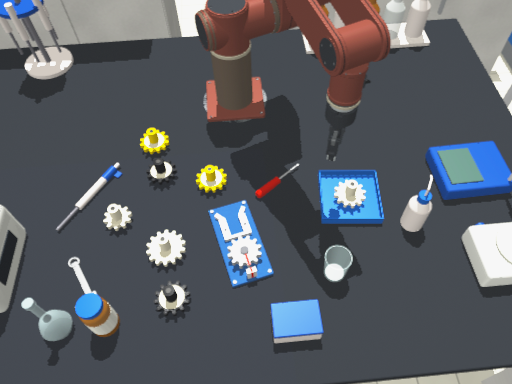

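View pics/sideD.png

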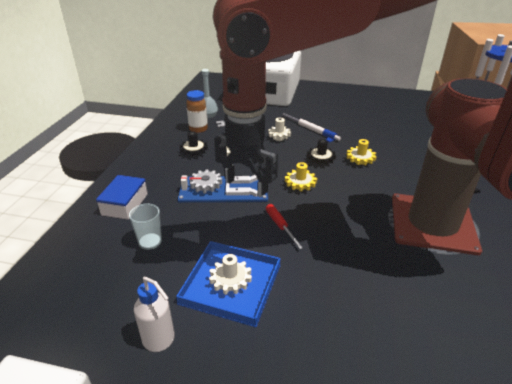

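The gear stands upright in the tray at scene (350,193), with its axis about 1–2 mm from the tray's centre. The master's stripe points at the line; its phase of 0.228 against the tester's yaw of 0.234 puts it at about −0.006 rad. The one odd number is gear14 in the side view: the arm hides it there, so that fit means nothing. In the scene view it hasn't moved.

```bash
python3 -c "
from cell import r
print(r.hand_in())"
```

```text
the job is handed in; nothing more can be done
None
```

I handed the job in at about 18 s, with the twelve-tooth gear standing in the tray and the master's stripe on the red line.

**What I did:**
- I picked out the twelve-tooth gear by its size (96 mm over the tips) and its tooth count, and gripped it by the hub.
- I set it down at the fork's mouth with its teeth lined up for the master, and slid it in until it touched the end wall at about 5 N.
- I backed it off just under 1 mm to the seat, then turned it about 0.76 rad, which brought the master from about 0.7 to about 0 rad.
- I turned it back 0.04 rad to free the play, lifted it straight up and stood it in the tray.

**Last checks:**
- **Gear:** both fixed cameras put it upright, within 2 mm of the tray's centre. The hub top was at about 80 mm, which is right for standing on the tray floor.
- **Master:** about −0.01 rad from the red line.
- **Other things:** the ten-tooth and fourteen-tooth gears were where they started. The beaker and wash bottle looked unmoved in the images, but I did not measure them.

**Where the checks disagreed:**
- The fixed cameras differ from each other by 3–5 mm in y. I used relative measurements and contact forces instead.
- The last side-camera reading of the fourteen-tooth gear was wrong because the arm blocked the view; the scene camera shows it in place.

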